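# Thread the return spring onto the dosing pump's stem

### The job

Pick up the tall slim coil spring and thread it, tang end down, over the stem of the hand dosing pump until its foot sits fully home and upright on the seat at the bottom of the stem. Its inward tang catches on the two slotted collars: whenever the coils snag, keep only a light push and twist until the tang drops through the slot, never forcing it. Then let go and leave everything else where it is.

Things in the scene. Friction and masses are not known exactly. Their poses are not given: they have to be found in the camera images.
- pump: Hand dosing pump, fixed to the bench: grey base plate 110 x 80 x 12 mm, upright aluminium barrel 52 mm across on it, steel spout (12 mm thick, reaching 78 mm from the barrel's axis, 33 mm above the bench) along the pump's -x, its front. Origin under the centre of the base plate; z up.
- pump_seat (a point): Middle of the pump barrel's flat top (the seat, 49 mm across), 50 mm above the bench; x, y, z as the pump's (spout along -x). From here the steel stem, 9 mm across, rises along z to a tapered end 58 mm above the seat. Two slotted brass collars are tight on it; between them and below the lower one the stem is bare.
- collar_up_top (a point): On the stem's axis at the top of the upper brass collar (23 mm across, from 32 to 44 mm above the seat; axes as the pump's). One straight slot, 6.8 mm wide, runs through its whole height, in to the stem. The slot's direction is not measured: seen from above it lies 5 to 70 degrees clockwise from the spout. The tang enters only within about 8 degrees of it.
- collar_low_top (a point): On the stem's axis at the top of the lower brass collar (23 mm across, from 8 to 20 mm above the seat; axes as the pump's). One slot as in the upper collar. Its direction is not measured: seen from above it lies 20 to 75 degrees anticlockwise from the spout. So the spring must be turned again in the 12 mm gap between the collars.
- spring: The spring as a whole: tall slim steel compression spring, upright, 60 mm long, 33.6 mm across outside, 26.4 mm inside, 3.6 mm wire, about 70 g. Origin on its axis at the underside as it stands uncompressed; z up. At the top a straight tail of wire sticks out 12 mm beyond the coils along -x (keep the fingers off it: grip across y).
- spring_grip (a point): On the axis of the spring, 47 mm above its foot, axes as the spring's: the middle of the stiff upper coils (34 to 60 mm above the foot), where it is to be gripped.
- spring_foot (a point): Centre of the underside of the spring's lowest coil, axes as the spring's. Along -x, below the tail, the wire end is bent inward: the tang, a round-ended pin 3.6 mm thick, its middle 2.2 mm above the foot, reaching in to 6.3 mm from the axis. The foot yields upward by up to 12 mm at 0.75 N per mm, then is solid; foot and upper coils turn together.
- pump_knob: Bystander: light wooden pump knob, 36 mm across, 32 mm high; origin under its centre
- wide_spring: Bystander: another steel spring, short and wide (50 mm across, 31 mm high), not the one to fit; origin under its centre
- paper_cup: Bystander: paper mixing cup, 68 mm across, 70 mm high; origin under its centre
- pigment_jar: Bystander: glass jar with white lid, 56 mm across, 70 mm high; origin under its centre
- brush: Bystander: blue-handled brush lying on the bench; origin under its middle, handle to its -x
- palette_knife: Bystander: palette knife lying on the bench; origin under its middle, handle to its -x
- paint_tube: Bystander: ivory paint tube lying on the bench, 165 mm long, 36 mm thick, cap to its -x; origin under its middle
There are look-alikes about, which are no part of the job. Leave any blue or turquoise look-alike of the pump alone.

How it is judged:
By the outcome, as a careful person would: the job done as asked, in the order asked, and still so for the second after the job is handed in, with the robot touching nothing.
It also fails if it takes over 58 s, if anything falls off the work surface, if the arm or the gripper's body presses on something with over 40 N, if the wrist force passes 120 N, or if a joint passes its speed limit or range.

### The arm

A 6-joint arm with a two-finger parallel gripper is mounted at the origin on the work surface. World frame = base frame: x ahead of the robot, y to its left, z up, the work surface at z = 0. Lengths are in m, angles in rad, forces in N, time in s.
With the tool pointing down it reaches from about 0.375 to 0.9 m from the base axis. Payload 3.1 kg.
Tool frame: the origin (TCP) lies at the very end of the fingers, on their centre line; the grasp point (between the pads) lies 19 mm behind it (env.grip_point_offset is the distance from the TCP to the grasp point, in m); z points along the fingers, y is the line along which they close (so a half turn about z gives the same grasp; the last joint's range is limited). The gripper opens to 87 mm and grips with 3 to 60 N. Pads are 19 mm wide; open, the fingers measure 117 mm over their backs; the gripper's body (75 mm by 190 mm) begins 51 mm behind the grasp point.
Start: joints at [1.149, 0.527, 1.433, -0, 1.181, -0.178], TCP at [0.15, 0.607, 0.223] pointing down, gripper open.
Joint ranges: [-3.08, 3.08], [-0.75, 2.2], [0.22, 2.44], [-1.43, 4.57], [0, 2.65], [-2.85, 2.85]. Speed limits (rad/s): [2.79, 2.79, 3.14, 3.14, 3.14, 3.14].

### API

Orientations are given as a unit quaternion [x, y, z, w].
In Python, from bench import env gives the robot as it stands.
- The arm moves only by the shell command python3 -m crank 'ROWS' [FORCE]. ROWS is JSON, a list of rows, each a list of 5 numbers: the shift along the world's x, y, z in mm, then the turn about the world's z in rad, then the opening, from -1 (shut) to 1 (fully open), so that 0 is half open. A call has 1 to 20 rows; each row shifts and turns the commanded pose from where the row before left it; what a row does not reach is not made up. A row lasts 1/10 s, in which the tool goes at most 50 mm and 8.59 degrees, less where a joint would pass 70% of its speed; a pose out of reach is approached as far as the arm can. A call is refused whole if a number of a shift passes 50 or a number of a turn 0.15, either way. A call with a gripper value outside its range is refused whole. The fingers move at their own pace and stop on an object; FORCE is the grip in N (left out, the last holds). Time passes only in rows, so rows that do not move let the fingers close. It gives the time, the measured TCP pose, the force, the opening and the grip force at its end, in the units of the state.
- env.sense(): the state, without advancing time (a new reading comes with each control period).
- env.get_image(name): name is "scene" or "top" or "wrist"; returns the picture (420x560x3 uint8, red, green, blue); there is no depth.
- env.get_calibration(name): a dict with "K" (3x3 intrinsics, pixels), "camera_from_world" (4x4, takes a point from world to camera coordinates). Camera axes: x right, y down, z forward; pixel columns grow to the right and rows downward; lengths in m; the calibration is good to about 2 mm. A picture is of the moment at which its call begins: read the wrist's pose just before it. get_calibration takes no time and is no camera call; for the wrist camera it gives the pose at the moment of the call.
- env.hand_in(): hands the job in; it is judged then, once.
The state is a dict: "clock": time; "joint_positions": joint angles; "dq": joint speeds; "tau": joint torques, N m; "eef_pos": TCP position; "eef_rot": TCP orientation; "wrist_force": force on the tool from outside, world axes, zero at the start; "torque": the same for the moment, N m; "grip_width": opening from 0.0 (shut) to 1.0 (fully open); "gripper_force": force on a finger pad.
Only numpy, scipy, OpenCV 4.12 (cv2) and the standard library are available. Lean on these libraries where they do the work, as an engineer would, in place of code of your own. Each camera call takes 0.05 s, during which the arm holds its last target. There are 200 camera calls.

## Working session

There is one attempt and no reset: what is moved stays moved. The work goes in short steps, Python scripts to look and compute and a shell command to move; the robot and the scene stay as the last step left them, time stands still between calls to the robot, and variables do not carry over. Pictures are saved under pics/ and viewed, at most 10 in all, crops included, and the job is handed in when it is done.

```bash
ls; mkdir -p pics; python3 - <<'E'
from bench import env
import cv2, numpy as np
s=env.sense();print({k:np.round(v,3).tolist() for k,v in s.items()}, env.grip_point_offset)
for n in("scene","top"):
    im=env.get_image(n);cv2.imwrite(f"pics/{n}0.png",im[...,::-1])
    c=env.get_calibration(n);print(n,np.round(c["K"],1).tolist(),np.round(c["camera_from_world"],3).tolist())
E
```

```text
pics
{'clock': 0.0, 'joint_positions': [1.149, 0.528, 1.434, 0.0, 1.181, -0.178], 'dq': [-0.001, -0.001, 0.0, -0.001, -0.001, -0.0], 'tau': [0.001, -44.004, -17.659, 0.063, 0.058, -0.0], 'eef_pos': [0.15, 0.606, 0.222], 'eef_rot': [0.121, 0.993, -0.001, -0.0], 'wrist_force': [0.065, -0.035, -0.52], 'torque': [-0.026, 0.002, -0.01], 'gripper_force': 0.0, 'grip_width': 1.0} 0.0187
scene [[500.6, 0.0, 280.8], [0.0, 500.6, 205.0], [0.0, 0.0, 1.0]] [[-0.879, 0.477, 0.007, 0.495], [0.317, 0.595, -0.739, -0.094], [-0.357, -0.647, -0.674, 1.405], [0.0, 0.0, 0.0, 1.0]]
top [[386.7, 0.0, 292.7], [0.0, 386.7, 210.9], [0.0, 0.0, 1.0]] [[-0.026, -1.0, -0.011, 0.029], [-0.99, 0.027, -0.14, 0.551], [0.14, 0.007, -0.99, 1.068], [0.0, 0.0, 0.0, 1.0]]
```

View pics/top0.png

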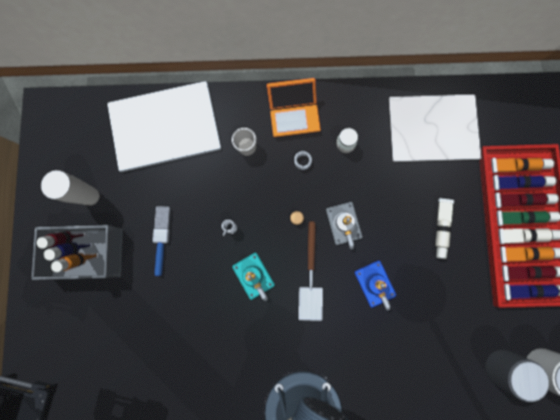

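View pics/scene0.png

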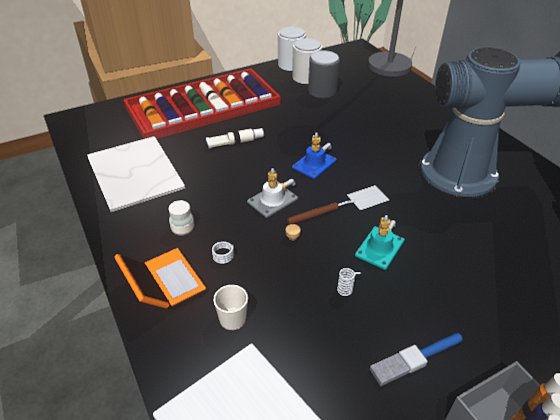

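The top view shows two springs: the slim one at (228,227), with its tail to the lower left, and the wide one at (303,160). There are three pumps: grey at (344,223), turquoise at (252,276) and blue at (376,284). I choose the slim spring and the grey pump.

```bash
cat > h.py <<'E'
from bench import env
import cv2, numpy as np
def p2w(cal,u,v,z):
    K=np.array(cal["K"]);T=np.array(cal["camera_from_world"]);R,t=T[:3,:3],T[:3,3]
    d=R.T@np.linalg.solve(K,[u,v,1.]);o=-R.T@t
    return o+d*(z-o[2])/d[2]
def w2p(cal,p):
    K=np.array(cal["K"]);T=np.array(cal["camera_from_world"])
    q=K@(T[:3,:3]@np.array(p)+T[:3,3]);return q[:2]/q[2]
E
python3 - <<'E'
from h import *
t=env.get_calibration("top");s=env.get_calibration("scene")
for n,u,v,z in(("spring",228,226,.055),("pump plate",344.5,224,.012),("turq",253,277,.012),("blue",376,284,.012),("knob",297,217,.03),("wide",303,160,.03),("knife handle",311,245,.01),("spout tip",351,245,.033)):
    w=p2w(t,u,v,z);print(n,w.round(3),np.hypot(*w[:2]).round(3),w2p(s,w).round(0))
c=env.get_calibration("wrist");print(np.round(c["K"],1).tolist(),np.round(c["camera_from_world"],3).tolist())
a=cv2.resize(env.get_image("top")[...,::-1][195:255,190:270],None,fx=5,fy=5,interpolation=2)
b=cv2.resize(env.get_image("top")[...,::-1][195:255,305:385],None,fx=5,fy=5,interpolation=2)
cc=cv2.resize(env.get_image("scene")[...,::-1][160:220,235:315],None,fx=5,fy=5,interpolation=2)
d=cv2.resize(env.get_image("scene")[...,::-1][255:315,310:390],None,fx=5,fy=5,interpolation=2)
cv2.imwrite("pics/crops.png",np.vstack([np.hstack([a,b]),np.hstack([d,cc])]))
E
```

```text
spring [0.512 0.197 0.055] 0.548 [347. 274.]
pump plate [ 0.513 -0.135  0.012] 0.531 [273. 197.]
turq [0.368 0.133 0.012] 0.391 [381. 245.]
blue [ 0.339 -0.217  0.012] 0.403 [314. 161.]
knob [0.535 0.003 0.03 ] 0.535 [292. 228.]
wide [ 0.703 -0.02   0.03 ] 0.704 [223. 247.]
knife handle [ 0.455 -0.036  0.01 ] 0.456 [312. 214.]
spout tip [ 0.451 -0.148  0.033] 0.474 [292. 181.]
[[368.8, 0.0, 288.5], [0.0, 368.8, 210.1], [0.0, 0.0, 1.0]] [[0.24, 0.971, -0.002, -0.623], [0.929, -0.229, 0.292, -0.035], [0.283, -0.072, -0.956, 0.392], [0.0, 0.0, 0.0, 1.0]]
```

View pics/crops.png

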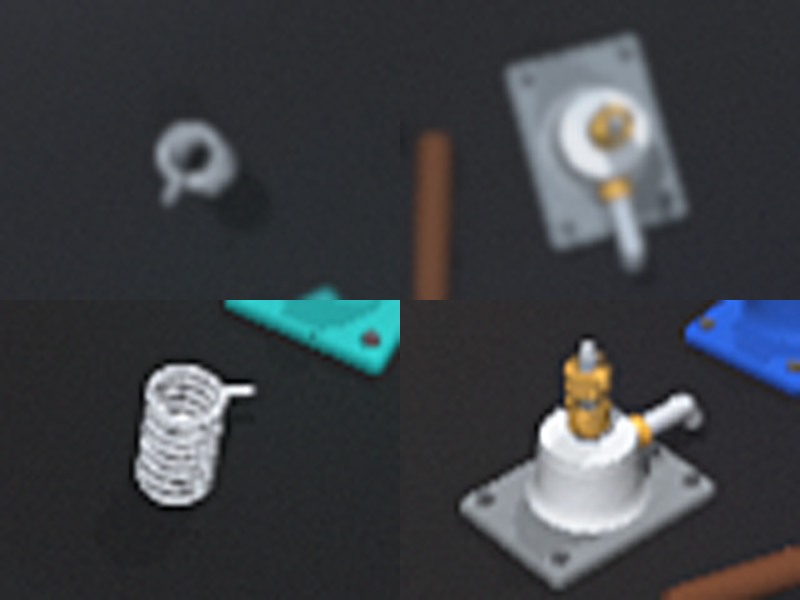

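The crops confirm both choices: the slim tailed spring with its tail at about 157° world, and the grey pump with its spout at about 192°. Joint 6 = q1 − yaw, so the lower slot is only reachable if I take the half-turned grasp. I'll turn about −3.3 rad on the way over.

```bash
python3 -m crank '[[8,-28,0,-0.15,1],[8,-28,0,-0.15,1],[8,-28,0,-0.15,1],[8,-28,0,-0.15,1],[8,-28,0,-0.15,1],[8,-28,0,-0.15,1],[8,-28,0,-0.15,1],[8,-28,0,-0.15,1],[8,-28,0,-0.15,1],[8,-28,0,-0.15,1],[25,-12,0,-0.15,1],[25,-12,0,-0.15,1],[25,-12,0,-0.15,1],[25,-12,0,-0.15,1],[25,-12,0,-0.15,1],[25,-12,0,-0.15,1],[25,-12,0,-0.15,1],[25,-12,0,-0.15,1],[25,-12,0,-0.15,1],[25,-12,0,-0.15,1]]' 20
python3 -m crank '[[10,-4,0,-0.15,1],[12,-5,0,-0.15,1],[0,0,0,0,1],[0,0,0,0,1]]'
python3 - <<'E'
from h import *
s=env.sense();print(s["clock"],s["eef_pos"],s["eef_rot"],s["joint_positions"])
c=env.get_calibration("wrist");im=env.get_image("wrist");cv2.imwrite("pics/w1.png",im[...,::-1])
T=np.array(c["camera_from_world"]);print("cam",-T[:3,:3].T@T[:3,3],"exp spring",w2p(c,[.512,.197,.06]),"tcp",w2p(c,s["eef_pos"]))
E
```

```text
clock: 2.3
eef_pos: [0.4812, 0.206, 0.2226]
eef_rot: [0.999, -0.054, 0.0, -0.0]
wrist_force: [0.8, -0.1, 0.5]
grip_width: 0.999
gripper_force: 0.0
clock: 2.7
eef_pos: [0.5018, 0.1976, 0.2224]
eef_rot: [0.98, -0.198, -0.0, 0.0]
wrist_force: [0.2, -0.1, -0.3]
grip_width: 1.001
gripper_force: 0.0
2.7 [0.50176289 0.19761623 0.22236988] [ 9.80212559e-01 -1.97947234e-01 -4.77811999e-04  5.62196124e-05] [1.67736877e-01 4.13001202e-01 1.64749064e+00 2.69496647e-04
 1.08203316e+00 2.13693314e+00]
cam [0.57574961 0.16552281 0.38495211] exp spring [283.68867917 179.02287803] tcp [286.64692965 270.12750365]
```

View pics/w1.png

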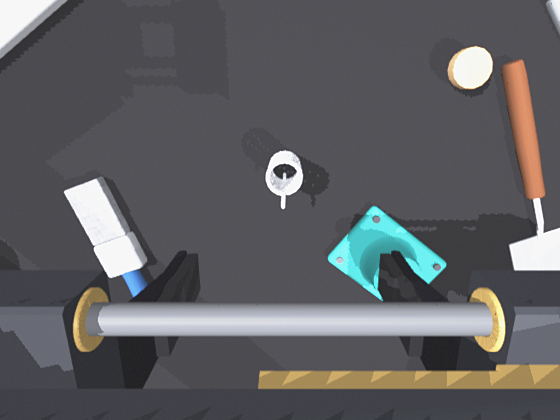

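The wrist view shows the slim spring at (285,172), its tail pointing straight down the image to (283,207), the turquoise pump at (385,255) and the knob at (470,68). I'll fit the spring's silhouette (x, y, yaw).

```bash
cat >> h.py <<'E'
def springmask(c,x,y,yaw,S=4,r=.0168):
    m=np.zeros((420*S,560*S),np.uint8);a=np.linspace(0,2*np.pi,60)
    pts=[w2p(c,[x+r*np.cos(t),y+r*np.sin(t),z])*S for z in(.0,.06) for t in a]
    cv2.fillConvexPoly(m,cv2.convexHull(np.int32(pts)),1)
    d=np.array([-np.cos(yaw),-np.sin(yaw)]);n=np.array([-d[1],d[0]])
    q=[w2p(c,[*(np.array([x,y])+d*l+n*w),.058])*S for l,w in((.01,.0018),(.0288,.0018),(.0288,-.0018),(.01,-.0018))]
    cv2.fillConvexPoly(m,np.int32(q),1)
    return cv2.resize(m.astype(np.float32),(560,420),interpolation=cv2.INTER_AREA)
E
python3 - <<'E'
from h import *
from scipy.optimize import minimize
c=env.get_calibration("wrist");im=cv2.imread("pics/w1.png")
g=im.min(2);b=np.zeros(g.shape,np.uint8);b[135:220,255:315]=g[135:220,255:315]>135
n,l,st,ce=cv2.connectedComponentsWithStats(b);k=1+st[1:,4].argmax();b=(l==k).astype(np.uint8);print(st[k])
cs,_=cv2.findContours(b,cv2.RETR_EXTERNAL,cv2.CHAIN_APPROX_NONE);f=np.zeros_like(b);cv2.drawContours(f,cs,-1,1,-1)
cost=lambda p:np.abs(springmask(c,p[0]/1e3,p[1]/1e3,p[2]/57.3)-f).sum()
best=None
for y0 in(-30,-23,-16):
    r=minimize(cost,[512,197,y0],method="Nelder-Mead",options=dict(initial_simplex=[[512,197,y0],[517,197,y0],[512,202,y0],[512,197,y0+6]],xatol=.05,fatol=.2))
    print(r.x,r.fun,f.sum())
m=springmask(c,r.x[0]/1e3,r.x[1]/1e3,r.x[2]/57.3)
o=im.copy();o[...,2]=np.maximum(o[...,2]*.5,m*255).astype(np.uint8);cv2.imwrite("pics/fit.png",cv2.resize(np.hstack([im[130:225,245:325],o[130:225,245:325]]),None,fx=5,fy=5,interpolation=0))
E
```

```text
[ 265  150   38   59 1161]
[512.09512533 196.47752337 -25.47814938] 52.875 1408
[511.9878549  196.55710069 -25.39466745] 53.1875 1408
[512.09208484 196.48267334 -25.49520707] 52.8125 1408
```

View pics/fit.png

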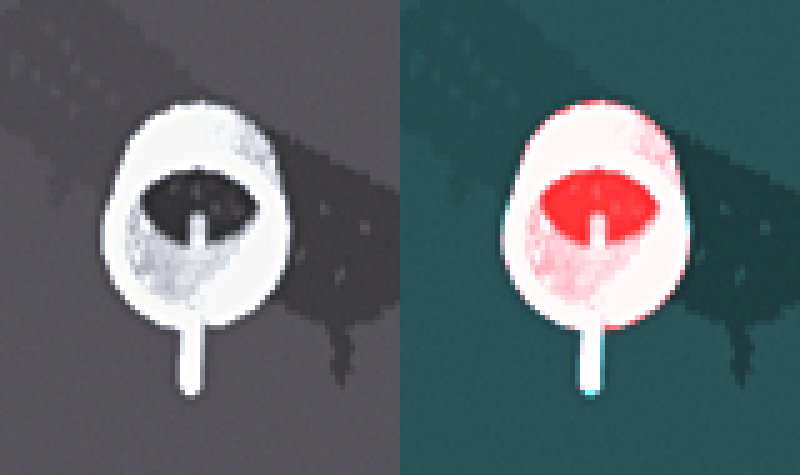

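The fit is good: spring at (0.5121, 0.1965), yaw −25.5°. The offset to go is +10.3, −1.1, −194 mm and −0.047 rad.

```bash
python3 -m crank '[[5,-0.5,-25,-0.024,1],[5.3,-0.6,-25,-0.023,1],[0,0,-30,0,1],[0,0,-30,0,1],[0,0,-30,0,1],[0,0,-24,0,1],[0,0,-20,0,1],[0,0,-10,0,1],[0,0,0,0,0],[0,0,0,0,-0.5],[0,0,0,0,-1],[0,0,0,0,-1],[0,0,0,0,-1],[0,0,0,0,-1]]' 25
```

```text
clock: 4.15
eef_pos: [0.5128, 0.1965, 0.0291]
eef_rot: [0.975, -0.222, 0.0, -0.0]
wrist_force: [0.3, -0.4, -0.0]
grip_width: 0.546
gripper_force: 0.0
```

```bash
python3 -m crank '[[0,0,0,0,-1],[0,0,0,0,-1],[0,0,0,0,-1],[0,0,0,0,-1],[0,0,0,0,-1],[0,0,0,0,-1]]'; python3 -m crank '[[0,0,10,0,-1],[0,0,30,0,-1],[0,0,35,0,-1],[0,0,35,0,-1],[0,-15,35,0,-1],[0,-30,25,0,-1],[0,-35,10,0,-1],[0,-30,0,0,-1],[0,-20,0,0,-1],[0,0,0,0,-1],[0,0,0,0,-1]]'
python3 - <<'E'
from h import *
s=env.sense();print(s["eef_pos"])
c=env.get_calibration("wrist");im=env.get_image("wrist");cv2.imwrite("pics/w2.png",im[...,::-1])
print("exp pump top",w2p(c,[.513,-.135,.108]),w2p(c,[.513,-.135,.05]))
E
```

```text
clock: 4.75
eef_pos: [0.5126, 0.1965, 0.0285]
eef_rot: [0.975, -0.222, 0.0, -0.0]
wrist_force: [-0.1, -0.4, 0.4]
grip_width: 0.369
gripper_force: 25.0
clock: 5.85
eef_pos: [0.5122, 0.0666, 0.2089]
eef_rot: [0.975, -0.223, -0.0, -0.0]
wrist_force: [0.6, -0.4, -1.3]
grip_width: 0.368
gripper_force: 25.0
[0.51219087 0.06659293 0.20886114]
exp pump top [555.10008388  84.76674955] [506.67805458  86.92104312]
```

View pics/w2.png

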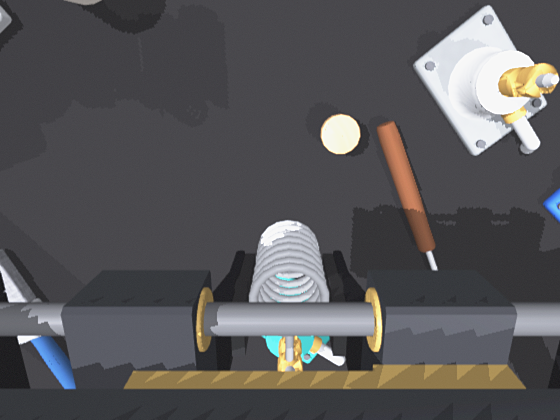

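The spring is held upright, and the pump is at (505,85) with its collars at (530,80). I'll move so the wrist camera looks straight onto the pump.

```bash
python3 -m crank '[[-7,-20,0,0,-1],[-12,-30,0,0,-1],[-15,-30,-6,0,-1],[-15,-30,-8,0,-1],[-12,-30,-8,0,-1],[-8,-20,-8,0,-1],[-5,-12,0,0,-1],[0,0,0,0,-1],[0,0,0,0,-1]]'
python3 - <<'E'
from h import *
s=env.sense();print(s["eef_pos"])
c=env.get_calibration("wrist");im=env.get_image("wrist");cv2.imwrite("pics/w3.png",im[...,::-1])
print("exp pump top",w2p(c,[.513,-.135,.108]),w2p(c,[.513,-.135,.05]))
cv2.imwrite("pics/w3c.png",cv2.resize(im[0:250,140:440,::-1],(720,600),interpolation=2))
E
```

```text
clock: 6.8
eef_pos: [0.4391, -0.1047, 0.1789]
eef_rot: [0.975, -0.222, 0.0, -0.0]
wrist_force: [-0.7, 0.4, -0.4]
grip_width: 0.365
gripper_force: 25.0
[ 0.43909646 -0.10474136  0.17889298]
exp pump top [279.25080078  98.28873307] [281.14294871  98.0341226 ]
```

View pics/w3c.png

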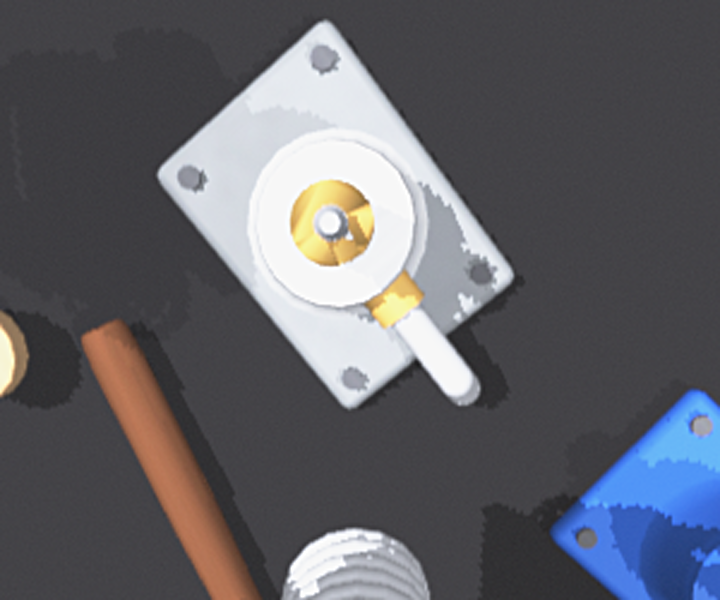

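Looking straight down, the pump's stem tip is at crop (330,222), i.e. image (277.5,92.5), and the seat disc is concentric with it. The spout runs to crop (465,390). I'll fit the stem, collar and plate, and zoom in on the collar.

```bash
python3 - <<'E'
from h import *
c=env.get_calibration("wrist");im=cv2.imread("pics/w3.png")
hsv=cv2.cvtColor(im,cv2.COLOR_BGR2HSV)
# collar brass
b=((hsv[...,1]>90)&(hsv[...,0]>10)&(hsv[...,0]<35)).astype(np.uint8);b[112:]=0;b[:,:250]=0;b[:,310:]=0
cs,_=cv2.findContours(b,0,1);k=max(cs,key=cv2.contourArea);print("collar",cv2.minEnclosingCircle(k));(u,v),_=cv2.minEnclosingCircle(k);print(p2w(c,u,v,.094))
# pump silhouette vs plate
g=im.max(2);m=(g>235)&(im.min(2)>225);m=m.astype(np.uint8);m[130:]=0;m[:50]=0;m[:,:240]=0;m[:,318:]=0
m=cv2.morphologyEx(m,cv2.MORPH_OPEN,np.ones((3,3)));n,l,st,ce=cv2.connectedComponentsWithStats(m);k=1+st[1:,4].argmax()
cs,_=cv2.findContours((l==k).astype(np.uint8),0,1);e=cv2.minEnclosingCircle(max(cs,key=len));print("seat",e,p2w(c,*e[0],.05))
# plate corners from the crop (scale 2.4, offset 140,0)
P=np.array([p2w(c,140+x/2.4,y/2.4,.012) for x,y in((157,174),(326,20),(514,276),(348,408))])[:,:2]
print(P.round(4),P.mean(0),[np.linalg.norm(P[i]-P[i-1]).round(4) for i in range(4)])
d=(P[2]-P[1])+(P[3]-P[0]);print("spout dir",np.degrees(np.arctan2(d[1],d[0])))
cr=cv2.resize(im[62:124,246:308],(600,600),interpolation=cv2.INTER_CUBIC)
cv2.imwrite("pics/col.png",cr)
o=np.array([.513,-.135])
for a in(0,90,180,270):print(a,w2p(c,[.513+.01*np.cos(np.radians(a)),-.135+.01*np.sin(np.radians(a)),.094])-w2p(c,[.513,-.135,.094]))
print("hole-based")
H=np.array([p2w(c,140+x/2.4,y/2.4,.012) for x,y in((191,178),(323,57),(481,271),(354,378))])[:,:2];print(H.mean(0))
E
```

```text
collar ((277.7317199707031, 92.39024353027344), 17.694793701171875)
[ 0.51685129 -0.13514459  0.094     ]
seat ((278.5, 89.5), 46.48127746582031) [ 0.51945909 -0.13566786  0.05      ]
[[ 0.5592 -0.0857]
 [ 0.577  -0.1603]
 [ 0.4733 -0.185 ]
 [ 0.4558 -0.1099]] [ 0.51632247 -0.13523137] [np.float64(0.1062), np.float64(0.0766), np.float64(0.1065), np.float64(0.077)]
spout dir -166.72076967641783
0 [ -6.89761974 -14.83008729]
90 [-13.91338822   6.99287813]
180 [ 6.7456138  14.50327002]
270 [14.06344784 -7.06829819]
hole-based
[ 0.51634894 -0.13551537]
```

View pics/col.png

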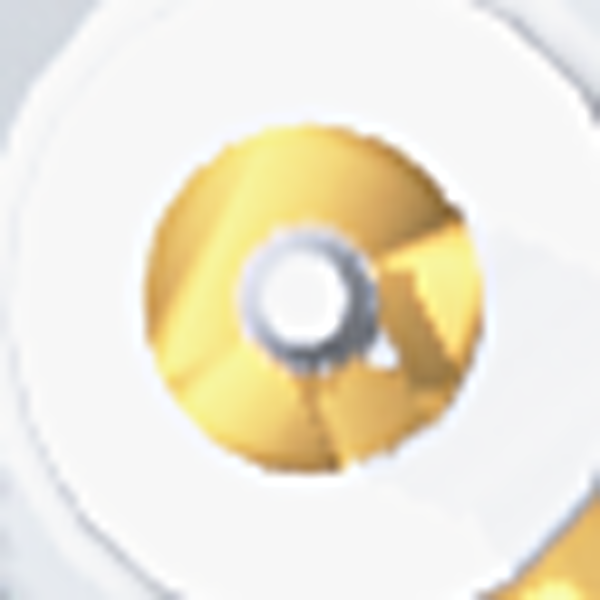

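The pump axis is about (0.5166, −0.1353) and the spout is at 193°. Clearance is only 1.7 mm radially, so I'll check the camera bias by fitting the held spring in the same picture.

```bash
python3 - <<'E'
from h import *
from scipy.optimize import minimize
c=env.get_calibration("wrist");s=env.sense();T=s["eef_pos"];f0=T[2]-.0283
for fn in ["w3"]:
    im=cv2.imread(f"pics/{fn}.png");g=im.min(2)
    r0,r1=205,262
    b=(g>125).astype(np.uint8);b[:, :245]=0;b[:,335:]=0;b[:r0]=0
    b=cv2.morphologyEx(b,cv2.MORPH_CLOSE,np.ones((5,5)))
    for r in range(212,280,6):
        q=np.flatnonzero(b[r]);print(r,(q.min(),q.max()) if len(q) else None,end=' ')
    def mask(x,y,r=.0168,S=4):
        m=np.zeros((420*S,560*S),np.uint8)
        pts=[w2p(c,[x+r*np.cos(t),y+r*np.sin(t),f0+z])*S for z in(0,.06) for t in np.linspace(0,6.28,60)]
        cv2.fillConvexPoly(m,cv2.convexHull(np.int32(pts)),1)
        return cv2.resize(m.astype(np.float32),(560,420),interpolation=cv2.INTER_AREA)
    cost=lambda p:np.abs(mask(T[0]+p[0]/1e3,T[1]+p[1]/1e3)-b)[r0:r1,245:335].sum()
    r=minimize(cost,[0,0],method="Nelder-Mead",options=dict(initial_simplex=[[0,0],[2,0],[0,2]]));print("\nshift mm",r.x,r.fun,b[r0:r1].sum())
    print("zero cost",cost([0,0]))
    print("pump tip",w2p(c,[.5166,-.1353,.108]))
E
```

```text
212 None 218 None 224 (np.int64(273), np.int64(303)) 230 (np.int64(265), np.int64(310)) 236 (np.int64(261), np.int64(314)) 242 (np.int64(259), np.int64(317)) 248 (np.int64(258), np.int64(318)) 254 (np.int64(257), np.int64(319)) 260 (np.int64(256), np.int64(321)) 266 (np.int64(255), np.int64(322)) 272 (np.int64(254), np.int64(323)) 278 (np.int64(253), np.int64(324)) 
shift mm [-1.1792717  -0.34893036] 38.0625 2191
zero cost 166.1875
pump tip [277.48445683  92.38661224]
```

Relative to the same camera, the TCP target is (0.5176, −0.1350). I'll move there while turning the tail to about 192°, just outside the upper slot's range. Then I'll lower the foot over the stem tip to just above the upper collar.

```bash
python3 -m crank '[[10,-4,0,0.13,-1],[20,-7.5,0,0.13,-1],[20,-7.5,0,0.13,-1],[18,-7,0,0.13,-1],[10.5,-4.3,0,0.134,-1],[0,0,0,0,-1],[0,0,-15,0,-1],[0,0,-15,0,-1],[0,0,-15,0,-1],[0,0,-5.5,0,-1],[0,0,0,0,-1],[0,0,0,0,-1]]'
python3 -c "
from h import *
s=env.sense();print(s['eef_pos'],s['wrist_force'],s['torque'],s['joint_positions'])"
```

```text
clock: 8.05
eef_pos: [0.5172, -0.1354, 0.1286]
eef_rot: [0.995, 0.103, 0.0, 0.0]
wrist_force: [-0.1, -1.0, -0.3]
grip_width: 0.366
gripper_force: 25.0
[ 0.5171974  -0.13543249  0.12855609] [-0.06304496 -1.01235068 -0.33609536] [-0.02580955  0.09614444  0.02015054] [-4.65270731e-01  5.42004927e-01  1.74808721e+00  5.31948397e-05
  8.50937709e-01  9.00105383e-01]
```

```bash
python3 -m crank '[[0,0,-2,0,-1],[0,0,-2,0,-1],[0,0,-2,0,-1],[0,0,0,0,-1],[0,0,0,0,-1]]'; python3 -m crank '[[0,0,-1,0,-1],[0,0,-1,0,-1],[0,0,-1,0,-1],[0,0,-1,0,-1],[0,0,0,0,-1],[0,0,0,0,-1]]'
```

```text
clock: 8.55
eef_pos: [0.517, -0.1357, 0.122]
eef_rot: [0.995, 0.103, -0.0, -0.0]
wrist_force: [0.5, -0.2, -1.0]
grip_width: 0.364
gripper_force: 25.0
clock: 9.15
eef_pos: [0.5168, -0.1355, 0.1179]
eef_rot: [0.995, 0.103, -0.0, -0.0]
wrist_force: [-0.8, 1.6, -0.5]
grip_width: 0.369
gripper_force: 25.0
```

```bash
python3 -m crank '[[0,0,-1,0,-1],[0,0,-1,0,-1],[0,0,0,0,-1],[0,0,0,0,-1]]'; python3 -c "
from h import *
for i in range(4):
  s=env.sense();print(s['eef_pos'].round(4),np.round(s['wrist_force'],2),np.round(s['torque'],3));env.get_image('wrist')"
```

```text
clock: 9.55
eef_pos: [0.5169, -0.1355, 0.116]
eef_rot: [0.995, 0.103, -0.0, -0.0]
wrist_force: [-0.7, 2.0, 0.2]
grip_width: 0.367
gripper_force: 25.0
[ 0.5169 -0.1355  0.116 ] [-0.68  2.04  0.24] [ 0.399  0.295 -0.011]
[ 0.5169 -0.1356  0.116 ] [ 0.21  3.23 -0.67] [ 0.487  0.259 -0.027]
[ 0.5169 -0.1356  0.116 ] [-0.49  2.8   0.72] [ 0.388  0.257 -0.01 ]
[ 0.5169 -0.1356  0.116 ] [-0.34  2.54  0.27] [ 0.432  0.346 -0.031]
```

There's no axial load 6 mm below the collar top, with a small side force and a moment about z of −0.02 N m. So the tang is already in the upper slot and touching its wall. I'll ease the twist back.

```bash
python3 -m crank '[[0,0,0,-0.035,-1],[0,0,0,-0.035,-1],[0,0,0,0,-1]]'; python3 -c "
from h import *
for i in range(3):
  s=env.sense();print(s['eef_pos'].round(4),np.round(s['wrist_force'],2),np.round(s['torque'],3));env.get_image('wrist')"
python3 -m crank '[[0,0.4,0,-0.035,-1],[0,0.4,0,-0.035,-1],[0,0,0,0,-1]]'; python3 -c "
from h import *
for i in range(3):
  s=env.sense();print(s['eef_pos'].round(4),np.round(s['wrist_force'],2),np.round(s['torque'],3));env.get_image('wrist')"
```

```text
clock: 10.05
eef_pos: [0.5171, -0.136, 0.1161]
eef_rot: [0.998, 0.068, 0.0, 0.0]
wrist_force: [-0.6, 0.5, 0.1]
grip_width: 0.369
gripper_force: 25.0
[ 0.5171 -0.136   0.1161] [-0.6   0.45  0.11] [ 0.223  0.222 -0.011]
[ 0.5171 -0.136   0.1161] [-0.7   0.39 -0.7 ] [ 0.236  0.296 -0.065]
[ 0.5172 -0.136   0.1161] [-0.86  1.58 -0.09] [ 0.17   0.265 -0.002]
clock: 10.5
eef_pos: [0.5177, -0.1356, 0.1163]
eef_rot: [0.999, 0.033, 0.001, 0.001]
wrist_force: [-0.2, -1.1, -0.5]
grip_width: 0.366
gripper_force: 25.0
[ 0.5177 -0.1356  0.1163] [-0.18 -1.1  -0.48] [-0.078  0.187  0.032]
[ 0.5176 -0.1355  0.1162] [ 0.26 -0.19 -0.8 ] [-0.058  0.206 -0.008]
[ 0.5175 -0.1354  0.1162] [-0.27 -0.63 -1.04] [-0.055  0.11   0.026]
```

The forces have cleared with the tail at about 184°. I'll lower through the upper slot in small steps.

```bash
python3 -m crank '[[0,0,-1.5,0,-1],[0,0,-1.5,0,-1],[0,0,-1.5,0,-1],[0,0,-1.5,0,-1],[0,0,0,0,-1]]'; python3 -m crank '[[0,0,-1.5,0,-1],[0,0,-1.5,0,-1],[0,0,-1.5,0,-1],[0,0,0,0,-1],[0,0,0,0,-1]]';python3 -c "
from h import *
for i in range(4):
  s=env.sense();print(s['eef_pos'].round(4),np.round(s['wrist_force'],2),np.round(s['torque'],3));env.get_image('wrist')"
```

```text
clock: 11.15
eef_pos: [0.5168, -0.1349, 0.1097]
eef_rot: [0.999, 0.033, -0.0, -0.0]
wrist_force: [-0.9, 0.5, -0.2]
grip_width: 0.366
gripper_force: 25.0
clock: 11.65
eef_pos: [0.517, -0.1349, 0.1055]
eef_rot: [0.999, 0.033, -0.0, -0.0]
wrist_force: [0.4, 0.7, -1.5]
grip_width: 0.366
gripper_force: 25.0
[ 0.517  -0.1349  0.1055] [ 0.4   0.65 -1.52] [-0.001  0.195 -0.057]
[ 0.517  -0.135   0.1055] [ 0.08 -0.19 -1.13] [-0.073  0.135  0.026]
[ 0.5171 -0.135   0.1056] [ 0.06  0.06 -0.47] [-0.054  0.145 -0.051]
[ 0.5171 -0.135   0.1056] [ 0.17 -0.54 -0.37] [-0.101  0.142  0.007]
```

```bash
python3 -m crank '[[0,0,-1.5,0,-1],[0,0,-1.7,0,-1],[0,0,0,0,-1],[0,0,0,0.04,-1],[0,0,0,0.06,-1],[0,0,0,0.06,-1],[0,0,0,0.04,-1],[0,0,0,0,-1]]';python3 -c "
from h import *
for i in range(4):
  s=env.sense();print(s['eef_pos'].round(4),np.round(s['wrist_force'],2),np.round(s['torque'],3));env.get_image('wrist')"
```

```text
clock: 12.65
eef_pos: [0.517, -0.1349, 0.1023]
eef_rot: [0.991, 0.132, -0.0, -0.0]
wrist_force: [0.5, 0.1, -0.0]
grip_width: 0.364
gripper_force: 25.0
[ 0.517  -0.1349  0.1023] [ 0.46  0.14 -0.  ] [-0.098  0.14   0.016]
[ 0.517  -0.1349  0.1023] [-0.73 -0.45 -0.95] [-0.127  0.137  0.005]
[ 0.517  -0.135   0.1023] [-0.35 -0.71 -0.81] [-0.04   0.111 -0.049]
[ 0.517  -0.1349  0.1023] [ 0.33 -0.09 -1.51] [-0.08   0.139 -0.014]
```

The twist is free, so the tang is in the gap. I'll turn to about 207° and press lightly on the lower collar.

```bash
python3 -m crank '[[0,0,0,0.07,-1],[0,0,0,0.07,-1],[0,0,0,0.06,-1],[0,0,-2,0,-1],[0,0,-2,0,-1],[0,0,-2,0,-1],[0,0,-2,0,-1],[0,0,0,0,-1],[0,0,0,0,-1]]';python3 -c "
from h import *
for i in range(4):
  s=env.sense();print(s['eef_pos'].round(4),np.round(s['wrist_force'],2),np.round(s['torque'],3));env.get_image('wrist')"
```

```text
clock: 13.75
eef_pos: [0.5172, -0.135, 0.0945]
eef_rot: [0.973, 0.231, 0.0, 0.0]
wrist_force: [-0.2, 0.6, 3.4]
grip_width: 0.368
gripper_force: 25.0
[ 0.5172 -0.135   0.0945] [-0.2   0.58  3.38] [-0.005  0.176 -0.038]
[ 0.5171 -0.135   0.0945] [-0.62  0.4   3.19] [-0.012  0.174  0.04 ]
[ 0.5171 -0.135   0.0945] [-0.23  0.63  2.15] [-0.056  0.159  0.015]
[ 0.5171 -0.135   0.0945] [-0.19  0.31  2.17] [ 0.04   0.178 -0.003]
```

It is snagged at about 3 N. Now I'll twist gently anticlockwise, checking the axial force.

```bash
cat > f.py <<'E'
from h import *
F=[]
for i in range(3):
  s=env.sense();F.append(np.r_[s['wrist_force'],np.array(s['torque'])*100]);env.get_image('wrist')
q=s['eef_rot'];print("F,T/100",np.mean(F,0).round(1),"pos",s['eef_pos'].round(4),"tail",round(float(180+2*np.degrees(np.arctan2(q[1],q[0]))),1))
E
for k in 1; do python3 -m crank '[[0,0,0,0.04,-1],[0,0,0,0.04,-1],[0,0,0,0.04,-1],[0,0,0,0.04,-1],[0,0,0,0,-1]]'; python3 f.py; done
python3 -m crank '[[0,0,0,0.04,-1],[0,0,0,0.04,-1],[0,0,0,0.04,-1],[0,0,0,0,-1]]'; python3 f.py
```

```text
clock: 14.45
eef_pos: [0.5168, -0.1347, 0.0944]
eef_rot: [0.951, 0.308, -0.0, -0.0]
wrist_force: [-0.3, -0.0, 2.9]
grip_width: 0.367
gripper_force: 25.0
F,T/100 [-0.6  0.7  2.7 13.4 21.8 -1.1] pos [ 0.5168 -0.1347  0.0943] tail 215.8
clock: 15.0
eef_pos: [0.5177, -0.1356, 0.0942]
eef_rot: [0.931, 0.364, 0.0, 0.001]
wrist_force: [1.5, -1.3, -0.5]
grip_width: 0.364
gripper_force: 25.0
F,T/100 [  0.7  -1.1  -0.8 -32.5 -12.5   1.5] pos [ 0.5176 -0.1356  0.0942] tail 222.7
```

The tang dropped through at about 222°, and the slot wall is nudging it further anticlockwise. I'll follow that a little, then lower.

```bash
python3 -m crank '[[0,0,0,0.04,-1],[0,0,0,0.04,-1],[0,0,0,0,-1]]'; python3 f.py
python3 -m crank '[[0,0,-1.5,0,-1],[0,0,-1.5,0,-1],[0,0,-1.5,0,-1],[0,0,-1.5,0,-1],[0,0,0,0,-1]]'; python3 f.py
```

```text
clock: 15.45
eef_pos: [0.5172, -0.135, 0.0942]
eef_rot: [0.916, 0.401, 0.0, 0.0]
wrist_force: [-0.1, -1.0, -0.8]
grip_width: 0.366
gripper_force: 25.0
F,T/100 [  0.8  -0.6  -0.5 -21.   -9.8   0.7] pos [ 0.5172 -0.135   0.0943] tail 227.2
clock: 16.1
eef_pos: [0.5171, -0.135, 0.0881]
eef_rot: [0.916, 0.401, 0.0, 0.0]
wrist_force: [1.1, -1.1, 0.2]
grip_width: 0.367
gripper_force: 25.0
F,T/100 [  1.3  -0.8  -0.1 -29.5 -12.8   1.1] pos [ 0.5171 -0.135   0.0883] tail 227.3
```

```bash
python3 -m crank '[[0,0,0,0.03,-1],[0,0,-1.5,0,-1],[0,0,-1.5,0,-1],[0,0,-1.5,0,-1],[0,0,-1.5,0,-1],[0,0,0,0,-1]]'; python3 f.py
python3 -m crank '[[0,0,-1.5,0,-1],[0,0,-1.5,0,-1],[0,0,-1,0,-1],[0,0,0,0,-1],[0,0,0,0,-1]]'; python3 f.py
```

```text
clock: 16.85
eef_pos: [0.5163, -0.1345, 0.0819]
eef_rot: [0.91, 0.415, -0.001, -0.001]
wrist_force: [-0.3, 0.4, -1.2]
grip_width: 0.369
gripper_force: 25.0
F,T/100 [ 0.1 -0.  -1.1 -8.7  9.   0.8] pos [ 0.5167 -0.1347  0.0822] tail 229.0
clock: 17.5
eef_pos: [0.517, -0.1349, 0.0784]
eef_rot: [0.91, 0.415, 0.0, -0.0]
wrist_force: [0.6, 0.1, 0.9]
grip_width: 0.368
gripper_force: 25.0
F,T/100 [ -0.1  -0.    0.6 -10.3  11.7  -0.3] pos [ 0.5171 -0.1349  0.0784] tail 229.0
```

The foot reached the seat at the expected height with about 1 N on it. Release and retreat.

```bash
python3 -m crank '[[0,0,0,0,0.3],[0,0,0,0,0.3],[0,0,0,0,0.3],[0,0,0,0,0.3],[0,0,0,0,0.3],[0,0,0,0,0.3],[0,0,0,0,0.3],[0,0,0,0,0.3]]'; python3 f.py
python3 -m crank '[[0,0,5,0,0.3],[0,0,10,0,0.3],[0,0,20,0,0.3],[0,0,25,0,0.3],[0,0,25,0,0.3],[-10,0,25,0,0.3],[-20,0,20,0,0.3],[-20,0,10,0,0.3],[-20,0,0,0,0.3],[0,0,0,0,0.3],[0,0,0,0,0.3]]'
python3 - <<'E'
from h import *
a=env.get_image("wrist")[...,::-1];b=cv2.resize(env.get_image("scene")[160:220,225:325,::-1],(700,420),interpolation=2)
cv2.imwrite("pics/end.png",cv2.resize(np.hstack([a,b[:,150:550]]),(800,350)))
c=env.get_calibration("wrist");print("seat",w2p(c,[.5166,-.1353,.05])*.833,"top",w2p(c,[.5166,-.1353,.108])*.833)
m=springmask
E
```

```text
clock: 18.45
eef_pos: [0.517, -0.135, 0.0783]
eef_rot: [0.91, 0.415, 0.0, 0.0]
wrist_force: [0.4, 0.1, 0.3]
grip_width: 0.646
gripper_force: 0.0
F,T/100 [ -0.   -0.2   0.  -11.   13.6  -0.6] pos [ 0.517  -0.1349  0.0783] tail 229.0
clock: 19.7
eef_pos: [0.4475, -0.1352, 0.2192]
eef_rot: [0.91, 0.415, 0.001, 0.001]
wrist_force: [0.9, -0.8, -1.0]
grip_width: 0.652
gripper_force: 0.0
seat [288.81840292 115.11450204] top [298.76968046 122.08898848]
```

View pics/end.png

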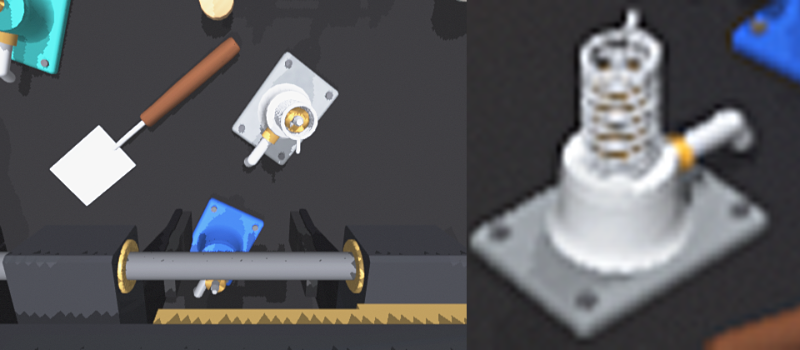

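The final view shows the spring upright over the stem with its foot on the seat. Its tail is at about 229°, the gripper is clear and the other things are unmoved. Contact came at the seat height (foot at 50 mm), so I'm handing in.

```bash
python3 -c "
from bench import env
print(env.hand_in())"
```

```text
the job is handed in; nothing more can be done
None
```

The spring is threaded through both slotted collars and stands upright with its foot on the pump seat (light contact at the expected 50 mm); it was released, nothing else was moved, and the job was handed in at about 20 s.

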